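# Walk the tool chest home to the planing stop

### The job

Walk the heavy tool chest forward across the bench to the planing stop by pushing its near face close to the left end and close to the right end in turn, never in the middle, until its far face sits fully home and flush against both rubber buffers of the stop. It is too heavy to shove: push gently, never with more than 22 N, and do not let it slew more than about 25 degrees out of line with the stop. Leave the hammer, the glue jar and the offcut alone, and let go of the chest when it is home.

Things in the scene. Friction and masses are not known exactly. Their poses are not given: they have to be found in the camera images.
- chest: Low wooden tool chest with an open tray of chisels in its top, 110 mm deep (x), 300 mm wide (y), 72 mm high; about 2.2 kg. It slides on two flat skids across its underside (along x, 30 mm wide, 14 mm high, 80 mm left and right of its middle); its walls reach from 14 to 72 mm above the bench. Origin: on the bench under its centre; +x forward to the stop, +y left. Flat near face at x = -55 mm, far face at x = +55 mm, ends at y = +-150 mm.
- near_left (a point): Push point on the chest's near face, 120 mm left of its middle, 35 mm above the bench. Pushed here with about 7 to 14 N the chest turns about a point some 65 mm past its middle: this end swings forward and a little outward, the middle goes forward about a third as far, the other end comes back about a third as far. Mass and friction vary. Axes as the chest's.
- near_right (a point): The same push point on the right, 120 mm right of the middle, 35 mm above the bench. Pushing the middle 100 mm of the near face is not allowed. Bearing down on the chest while pushing makes it stick. Axes as the chest's.
- far_left (a point): Point on the chest's far face, 120 mm to the left of its middle, 35 mm above the bench; it must come to the left buffer. Axes as the chest's.
- far_right (a point): Point on the chest's far face, 120 mm to the right of its middle, 35 mm above the bench; it must come to the right buffer. Axes as the chest's.
- stop: Planing stop: dark wooden board 32 mm deep, 320 mm wide, 45 mm high, screwed to the bench, with two hard black rubber buffers on its near side, 26 mm wide, 19 to 45 mm above the bench, 120 mm left and right of its middle, 13 mm proud. Origin: on the bench midway between the buffers, in the plane of their near faces (x = 0). +x away from the chest, +y left. The chest starts 40 to 65 mm short.
- hammer: Bystander: hammer about 0.3 m long lying on the bench off the left end of the chest; leave it alone. Origin on its underside.
- glue: Bystander: glue jar, 60 mm across and 100 mm tall, standing near the right end of the stop; leave it alone. Origin under its centre.
- offcut: Bystander: L-shaped plywood offcut about 110 mm by 90 mm by 32 mm off the right end of the chest; leave it alone. Origin on its underside.

How it is judged:
By the outcome, as a careful person would: the job done as asked, in the order asked, and still so for the second after the job is handed in, with the robot touching nothing.
It also fails if it takes over 70 s, if anything falls off the work surface, if the arm or the gripper's body presses on something with over 40 N, if the wrist force passes 120 N, or if a joint passes its speed limit or range.

### The arm

A 6-joint arm with a two-finger parallel gripper is mounted at the origin on the work surface. World frame = base frame: x ahead of the robot, y to its left, z up, the work surface at z = 0. Lengths are in m, angles in rad, forces in N, time in s.
With the tool pointing down it reaches from about 0.375 to 0.975 m from the base axis. Payload 3.8 kg.
Tool frame: the origin (TCP) lies midway between the tips of the shut fingers; the grasp point (between the pads) lies 19 mm behind it; z points along the fingers, y is the line along which they close (so a half turn about z gives the same grasp; the last joint's range is limited). The gripper opens to 88 mm and grips with 3 to 60 N. Pads are 18 mm wide; open, the fingers measure 123 mm over their backs; the gripper's body (75 mm by 187 mm) begins 45 mm behind the grasp point.
Start: joints at [1.19, 0.264, 1.604, -0, 1.274, -0.037], TCP at [0.228, 0.635, 0.239] pointing down, gripper open.
Joint ranges: [-2.63, 2.63], [-0.94, 2.18], [0.31, 2.57], [-1.31, 4.45], [0, 2.66], [-2.55, 2.55]. Speed limits (rad/s): [2.57, 2.57, 3.14, 3.14, 3.14, 3.14].

### API

Orientations are given as [roll, pitch, yaw] about the fixed x, y, z axes, in that order (R = Rz(yaw) Ry(pitch) Rx(roll)).
In Python, from station import readout, read_camera, ticket gives the robot as it stands. The module is installed in compiled form; this text tells all that it offers.
- The arm moves only by the tool move_arm, never from a script. Its argument "targets" is a list of rows, each an object with "twist": the turn, a rotation vector about the tool's x, y, z in degrees, a list of three; "slide": the shift along the tool's x, y, z in m, a list of three; "fingers": the closure in counts, from 0 (fully open) to 255 (shut). A call has 1 to 12 rows; each row is the pose to reach, as a shift and turn from the pose commanded when the call began, along the tool's axes at that moment; what a row does not reach only later rows make up. A row lasts 1/12 s, in which the tool goes at most 41.7 mm and 7.16 degrees, less where a joint would pass 70% of its speed; a pose out of reach is approached as far as the arm can. A call with a gripper value outside its range is refused whole. The fingers move at their own pace and stop on an object; the grip force is fixed at half the most. Time passes only in rows, so rows that repeat a pose let the fingers close. It gives the time, the measured TCP pose, the force, the opening and the grip force at its end, in the units of the state.
- readout.observe(): the state, without advancing time (a new reading comes with each control period).
- read_camera(name): name is "scene" or "top" or "wrist"; returns a dict with "color" (400x640x3 uint8, blue, green, red), "z_map" (400x640 float32, m along the optical axis (not along the pixel's ray), 0 where there is no reading), "fx", "fy", "cx", "cy" (pixels), "k1" (the pictures are not rectified: a ray, as slopes to the right and down, at radius r is drawn at 1 + k1 r^2 times it, then the intrinsics apply), "view" (4x4, takes a point from world to camera coordinates). Camera axes: x right, y up, looking along -z (the intrinsics and any distortion apply to the point x, -y, -z); pixel columns grow to the right and rows downward; lengths in m; the calibration is good to about 2 mm. A picture is of the moment at which its call begins.
- ticket.hand_in(): hands the job in; it is judged then, once.
The state is a dict: "time": time; "q": joint angles; "dq": joint speeds; "tau": joint torques, N m; "tcp_pos": TCP position; "eef_rot": TCP orientation; "force": force on the tool from outside, world axes, zero at the start; "wrist_torque": the same for the moment, N m; "grip_width": finger opening in m; "finger_force": force on a finger pad.
Only numpy, scipy, OpenCV 4.12 (cv2) and the standard library are available. Lean on these libraries where they do the work, as an engineer would, in place of code of your own. Each camera call takes 0.05 s, during which the arm holds its last target. There are 200 camera calls.

## Working session

There is one attempt and no reset: what is moved stays moved. The work goes in short steps, Python scripts to look and compute and a tool call to move; the robot and the scene stay as the last step left them, time stands still between calls to the robot, and variables do not carry over. Pictures are saved under pics/ and viewed, at most 10 in all, crops included, and the job is handed in when it is done.

Besides the shell and the picture viewer there is one more tool, called after ">>>" as name([rows], argument=value, ...), one row to a line, values as JSON. move_arm: Moves the arm, as the interface text tells. Its arguments: {"type":"object","properties":{"targets":{"type":"array"}},"required":["targets"]}

```bash
mkdir -p pics
cat > h.py <<'E'
import numpy as np, cv2
from station import readout, read_camera, ticket
from scipy.spatial.transform import Rotation as R
def cloud(c):
    h,w=c["z_map"].shape
    u,v=np.meshgrid(np.arange(w),np.arange(h))
    K=np.array([[c["fx"],0,c["cx"]],[0,c["fy"],c["cy"]],[0,0,1.]])
    p=np.stack([u,v],-1).reshape(-1,1,2).astype(np.float64)
    n=cv2.undistortPoints(p,K,np.array([c["k1"],0,0,0.])).reshape(h,w,2)
    # "radius r" is of the undistorted ray: same model as OpenCV
    z=c["z_map"]
    P=np.stack([n[...,0]*z,-n[...,1]*z,-z,np.ones_like(z)],-1)
    W=P@np.linalg.inv(c["view"]).T
    W=W[...,:3]; W[z==0]=np.nan
    return W
E
python3 - <<'E'
from h import *
s=readout.observe(); print({k:np.round(v,3) for k,v in s.items()})
for n in("scene","top"):
    c=read_camera(n); cv2.imwrite(f"pics/{n}0.png",c["color"]); np.save(n+"0.npy",cloud(c))
    print(n,c["fx"],c["k1"],np.round(np.linalg.inv(c["view"]),3).tolist())
E
```

```text
{'time': np.float64(0.0), 'q': array([ 1.19 ,  0.265,  1.605, -0.   ,  1.274, -0.037]), 'dq': array([-0.   , -0.001, -0.   , -0.   ,  0.   ,  0.002]), 'tau': array([ 1.0000e-03, -5.0210e+01, -3.5688e+01,  7.3000e-02,  2.9000e-02,
       -0.0000e+00]), 'tcp_pos': array([0.227, 0.635, 0.237]), 'eef_rot': array([-3.139, -0.   ,  2.798]), 'force': array([ 0.36 ,  0.406, -0.989]), 'wrist_torque': array([-0.013, -0.039, -0.032]), 'finger_force': np.float64(0.0), 'grip_width': np.float64(0.089)}
scene 515.3396309279266 -0.001815475261484894 [[-0.281, -0.497, 0.821, 1.683], [0.96, -0.154, 0.235, 0.317], [0.01, 0.854, 0.52, 0.75], [0.0, 0.0, 0.0, 1.0]]
top 451.9494691325906 0.017789627059717848 [[0.02, 0.992, -0.126, 0.461], [-1.0, 0.018, -0.017, 0.01], [-0.015, 0.126, 0.992, 1.139], [0.0, 0.0, 0.0, 1.0]]
```

View pics/top0.png

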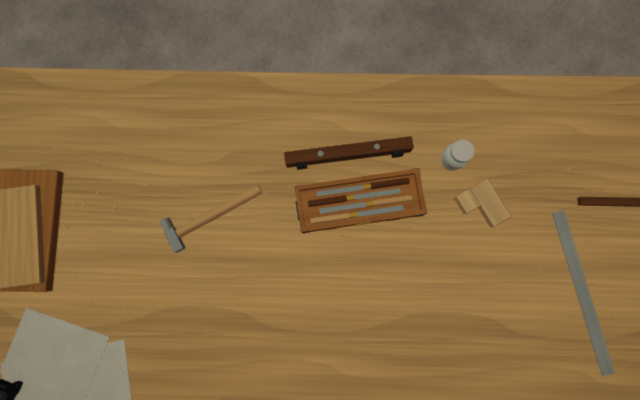

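View pics/scene0.png

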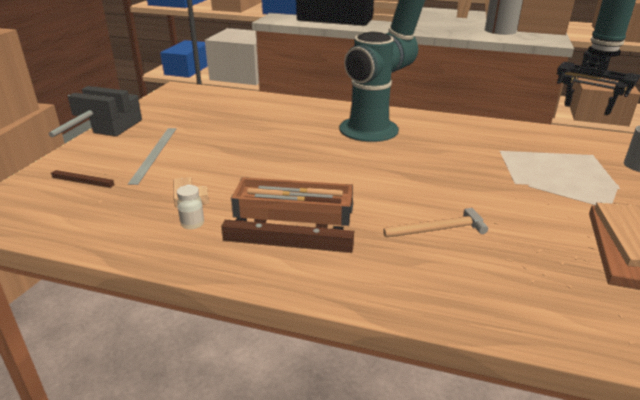

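The top view shows the stop from (285,158) to (413,142), with buffers at about (302,166) and (397,154). The chest corners are at about (296,185), (418,171), (426,213) and (302,231). The jar is at (459,153), the offcut at (485,202) and the hammer's handle tip at (260,188).

```bash
cat >> h.py <<'E'
def project(c,p):
    q=(c["view"]@np.r_[p,1])[:3]; a=np.array([q[0],-q[1]])/-q[2]; a=a*(1+c["k1"]*(a@a))
    return np.array([c["fx"]*a[0]+c["cx"],c["fy"]*a[1]+c["cy"]])
def rect(W,lo,hi,box):
    m=(W[...,2]>lo)&(W[...,2]<hi)&(W[...,0]>box[0])&(W[...,0]<box[1])&(W[...,1]>box[2])&(W[...,1]<box[3])
    m=cv2.morphologyEx(m.astype(np.uint8),cv2.MORPH_OPEN,np.ones((2,2)))
    n,l,st,_=cv2.connectedComponentsWithStats(m); k=1+np.argmax(st[1:,4]); P=W[l==k]
    r=cv2.minAreaRect((P[:,:2]*1000).astype(np.float32)); return r,cv2.boxPoints(r),np.median(P[:,2])
E
python3 - <<'E'
from h import *
W=np.load("top0.npy")
for v,u in((250,360),(200,360),(175,390),(148,348),(153,460),(202,490),(205,220),(185,297)): print(u,v,np.round(W[v,u],3))
print(rect(W,.06,.09,(.3,.9,-.3,.3)))
print(rect(W,.036,.055,(.5,.9,-.3,.3)))
im=cv2.imread("pics/top0.png")[120:250,270:440]; cv2.imwrite("pics/crop0.png",cv2.resize(im,None,fx=4.5,fy=4.5,interpolation=cv2.INTER_CUBIC))
E
```

```text
360 250 [ 0.485 -0.081  0.001]
360 200 [ 0.605 -0.076  0.048]
390 175 [ 0.663 -0.145  0.075]
348 148 [ 0.735 -0.046  0.045]
460 153 [ 0.713 -0.304  0.1  ]
490 202 [ 0.608 -0.395  0.033]
220 205 [0.59  0.271 0.02 ]
297 185 [0.647 0.081 0.001]
(((603.9180297851562, -84.82159423828125), (109.13005065917969, 318.5782165527344), 9.445357322692871), array([[ 523.95233,   63.35347],
       [ 576.2332 , -250.90565],
       [ 683.8837 , -232.99666],
       [ 631.60284,   81.26247]], dtype=float32), np.float64(nan))
(((604.8605346679688, -75.86262512207031), (90.0074462890625, 275.7455749511719), 10.702324867248535), array([[ 535.03577 ,   51.254425],
       [ 586.2435  , -219.69464 ],
       [ 674.6853  , -202.97968 ],
       [ 623.47754 ,   67.96939 ]], dtype=float32), np.float64(nan))
```

View pics/crop0.png

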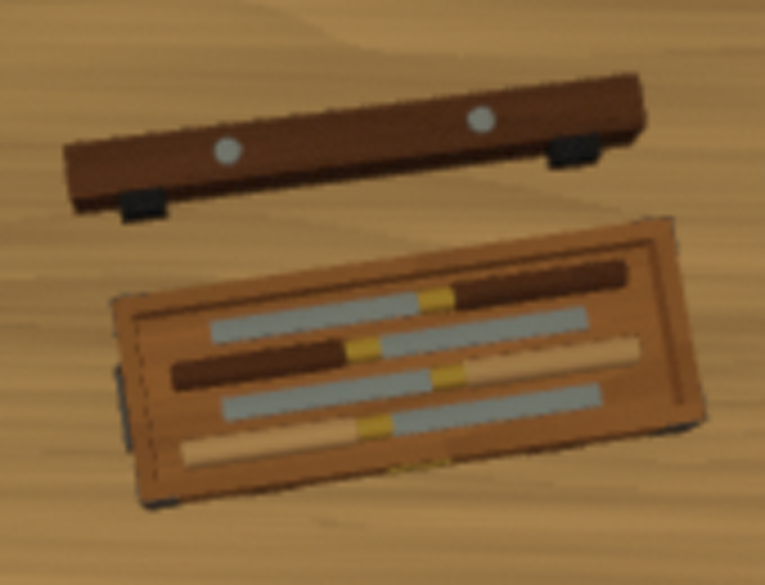

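The crop shows the chest rim corners at (112,300), (673,218), (705,420) and (145,503). The far top edge of the stop runs from (65,145) to (637,73), and the buffers' front edges are near y=212 (left) and y=158 (right). I'll fit both poses to these.

```bash
cat >> h.py <<'E'
from scipy.optimize import least_squares
def fit(c,loc,px,x0):
    """planar pose (x,y,yaw) of model points loc from pixels px"""
    loc,px=np.array(loc,float),np.array(px,float)
    def w(p): 
        co,s=np.cos(p[2]),np.sin(p[2]); return np.c_[p[0]+co*loc[:,0]-s*loc[:,1],p[1]+s*loc[:,0]+co*loc[:,1],loc[:,2]]
    r=least_squares(lambda p:(np.array([project(c,q) for q in w(p)])-px).ravel(),x0,loss="soft_l1",x_scale=[.01,.01,.02])
    return r.x,r.fun.reshape(-1,2)
CH=[(.055,.15,.072),(.055,-.15,.072),(-.055,-.15,.072),(-.055,.15,.072)]
ST=[(.045,.16,.045),(.045,-.16,.045),(.013,-.16,.045),(.013,.16,.045)]
def un(p,u0,v0,s): return (np.array(p,float)+.5)/s-.5+[u0,v0]
E
python3 - <<'E'
from h import *
c=read_camera("top")
a,ra=fit(c,CH,un([(112,300),(673,218),(705,420),(145,503)],270,120,4.5),[.6,-.08,.16])
b,rb=fit(c,ST,un([(65,145),(637,73),(645,128),(74,203)],270,120,4.5),[.7,-.05,.12])
print(a,np.degrees(a[2]),"\n",ra.round(1)); print(b,np.degrees(b[2]),"\n",rb.round(1))
d=a[:2]-b[:2]; Rm=np.array([[np.cos(b[2]),np.sin(b[2])],[-np.sin(b[2]),np.cos(b[2])]]); print("chest in stop",Rm@d)
E
```

```text
[ 0.60330123 -0.07525844  0.16573926] 9.496160244637403 
 [[ 0.3 -0.2]
 [-0.3 -0.2]
 [ 0.7  0.2]
 [-0.6  0.2]]
[ 0.70086389 -0.05128317  0.14707713] 8.426898927607056 
 [[-0.5  0.2]
 [ 0.6 -0.3]
 [ 0.8  0.1]
 [-1.  -0.1]]
chest in stop [-0.10002285 -0.00941886]
```

```bash
cat >> h.py <<'E'
def togo(p,yaw_deg):
    s=readout.observe(); T=R.from_euler("xyz",s["eef_rot"]); G=R.from_euler("xyz",[180,0,yaw_deg],degrees=True)
    print("t",round(s["time"],2),"tcp",s["tcp_pos"].round(4),"F",s["force"].round(1),"slide",T.inv().apply(np.array(p)-s["tcp_pos"]).round(4),"twist",(T.inv()*G).as_rotvec(degrees=True).round(2))
def at(pose,x,y,z):
    co,s=np.cos(pose[2]),np.sin(pose[2]); return np.array([pose[0]+co*x-s*y,pose[1]+s*x+co*y,z])
E
python3 - <<'E'
from h import *
a=[.6033,-.0753,.1657]
togo(at(a,-.105,-.12,.15),188.5)
E
```

```text
t 0.15 tcp [0.2273 0.635  0.2376] F [-0.3 -0.3 -0.1] slide [-0.5603 -0.6978  0.0889] twist [ -0.1   -0.03 -28.2 ]
```

>>> move_arm([
  {"twist":[-0.1,0,-28.2],"slide":[-0.56,-0.698,0.089],"fingers":255},
  {"twist":[-0.1,0,-28.2],"slide":[-0.56,-0.698,0.089],"fingers":255},
  {"twist":[-0.1,0,-28.2],"slide":[-0.56,-0.698,0.089],"fingers":255},
  {"twist":[-0.1,0,-28.2],"slide":[-0.56,-0.698,0.089],"fingers":255},
  {"twist":[-0.1,0,-28.2],"slide":[-0.56,-0.698,0.089],"fingers":255},
  {"twist":[-0.1,0,-28.2],"slide":[-0.56,-0.698,0.089],"fingers":255},
  {"twist":[-0.1,0,-28.2],"slide":[-0.56,-0.698,0.089],"fingers":255},
  {"twist":[-0.1,0,-28.2],"slide":[-0.56,-0.698,0.089],"fingers":255},
  {"twist":[-0.1,0,-28.2],"slide":[-0.56,-0.698,0.089],"fingers":255},
  {"twist":[-0.1,0,-28.2],"slide":[-0.56,-0.698,0.089],"fingers":255},
  {"twist":[-0.1,0,-28.2],"slide":[-0.56,-0.698,0.089],"fingers":255},
  {"twist":[-0.1,0,-28.2],"slide":[-0.56,-0.698,0.089],"fingers":255},
])

```text
time: 1.15
tcp_pos: [0.3898, 0.1633, 0.1891]
eef_rot: [3.14, 0.001, -2.993]
force: [0.8, -0.2, 0.5]
grip_width: 0.0102
finger_force: 0.0
```

Run:
```python
from h import *
a=[.6033,-.0753,.1657]
togo(at(a,-.105,-.12,.15),188.5)
```

```text
t 1.15 tcp [0.3898 0.1633 0.1891] F [ 0.8 -0.2  0.5] slide [-0.0727 -0.3894  0.0385] twist [0.1  0.06 0.03]
```

>>> move_arm([
  {"twist":[0,0,0],"slide":[-0.072,-0.389,0.039],"fingers":255},
  {"twist":[0,0,0],"slide":[-0.072,-0.389,0.039],"fingers":255},
  {"twist":[0,0,0],"slide":[-0.072,-0.389,0.039],"fingers":255},
  {"twist":[0,0,0],"slide":[-0.072,-0.389,0.039],"fingers":255},
  {"twist":[0,0,0],"slide":[-0.072,-0.389,0.039],"fingers":255},
  {"twist":[0,0,0],"slide":[-0.072,-0.389,0.039],"fingers":255},
  {"twist":[0,0,0],"slide":[-0.072,-0.389,0.039],"fingers":255},
  {"twist":[0,0,0],"slide":[-0.072,-0.389,0.039],"fingers":255},
  {"twist":[0,0,0],"slide":[-0.072,-0.389,0.039],"fingers":255},
  {"twist":[0,0,0],"slide":[-0.072,-0.389,0.039],"fingers":255},
  {"twist":[0,0,0],"slide":[-0.072,-0.389,0.039],"fingers":255},
  {"twist":[0,0,0],"slide":[-0.072,-0.389,0.039],"fingers":255},
])

```text
time: 2.15
tcp_pos: [0.5182, -0.2098, 0.1489]
eef_rot: [3.139, -0.001, -2.996]
force: [0.8, 0.9, 0.5]
grip_width: 0.0004
finger_force: 0.0
```

Run:
```python
from h import *
a=[.6033,-.0753,.1657]
togo(at(a,-.105,-.12,.03),188.5)
c=read_camera("top");cv2.imwrite("pics/t1.png",cv2.resize(c["color"][110:300,250:470],None,fx=3.6,fy=3.15))
```

```text
t 2.15 tcp [ 0.5182 -0.2098  0.1489] F [0.8 0.9 0.5] slide [-0.0012 -0.0017  0.1189] twist [ 0.16 -0.04 -0.15]
```

View pics/t1.png

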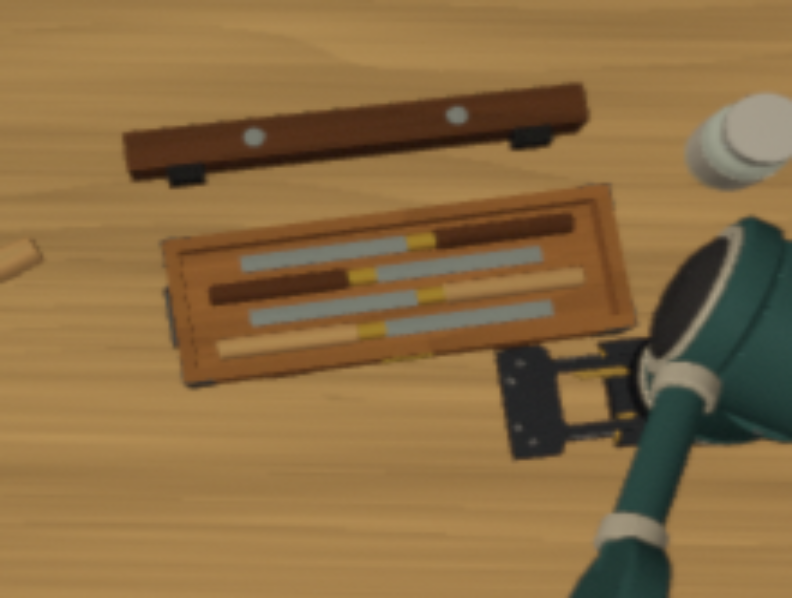

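The picture shows the gripper clear behind the chest's right end, at about (560,400). Next I'll descend and approach slowly.

>>> move_arm([
  {"slide":[0,0,0.041],"twist":[0,0,0],"fingers":255},
  {"slide":[0,0,0.08],"twist":[0,0,0],"fingers":255},
  {"slide":[0,0,0.11],"twist":[0,0,0],"fingers":255},
  {"slide":[0,0,0.117],"twist":[0,0,0],"fingers":255},
  {"slide":[-0.01,0,0.117],"twist":[0,0,0],"fingers":255},
  {"slide":[-0.02,0,0.117],"twist":[0,0,0],"fingers":255},
  {"slide":[-0.028,0,0.117],"twist":[0,0,0],"fingers":255},
  {"slide":[-0.032,0,0.117],"twist":[0,0,0],"fingers":255},
  {"slide":[-0.034,0,0.117],"twist":[0,0,0],"fingers":255},
  {"slide":[-0.0355,0,0.117],"twist":[0,0,0],"fingers":255},
  {"slide":[-0.037,0,0.117],"twist":[0,0,0],"fingers":255},
  {"slide":[-0.038,0,0.117],"twist":[0,0,0],"fingers":255},
])

```text
time: 3.2
tcp_pos: [0.5563, -0.2031, 0.033]
eef_rot: [3.14, 0.001, -2.993]
force: [-0.5, -0.7, -0.2]
grip_width: 0.0005
finger_force: 0.0
```

>>> move_arm([
  {"slide":[-0.001,0,0],"twist":[0,0,0],"fingers":255},
  {"slide":[-0.002,0,0],"twist":[0,0,0],"fingers":255},
  {"slide":[-0.003,0,0],"twist":[0,0,0],"fingers":255},
  {"slide":[-0.004,0,0],"twist":[0,0,0],"fingers":255},
  {"slide":[-0.005,0,0],"twist":[0,0,0],"fingers":255},
  {"slide":[-0.006,0,0],"twist":[0,0,0],"fingers":255},
])

```text
time: 3.7
tcp_pos: [0.5591, -0.2025, 0.0325]
eef_rot: [3.139, -0.006, -2.992]
force: [-12.8, -3.8, 10.1]
grip_width: 0.0005
finger_force: 6.5
```

>>> move_arm([
  {"slide":[0,0,-0.001],"twist":[0,0,0],"fingers":255},
  {"slide":[0,0,-0.002],"twist":[0,0,0],"fingers":255},
  {"slide":[0,0,-0.002],"twist":[0,0,0],"fingers":255},
])

```text
time: 3.95
tcp_pos: [0.559, -0.2022, 0.0331]
eef_rot: [3.139, -0.005, -2.993]
force: [-6.1, -2.6, -1.2]
grip_width: 0.0002
finger_force: 3.0
```

>>> move_arm([
  {"slide":[-0.001,0,-0.0003],"twist":[0,0,0],"fingers":255},
  {"slide":[-0.002,0,-0.0006],"twist":[0,0,0],"fingers":255},
  {"slide":[-0.003,0,-0.0009],"twist":[0,0,0],"fingers":255},
  {"slide":[-0.004,0,-0.001],"twist":[0,0,0],"fingers":255},
  {"slide":[-0.005,0,-0.001],"twist":[0,0,0],"fingers":255},
  {"slide":[-0.006,0,-0.001],"twist":[0,0,0],"fingers":255},
])

```text
time: 4.45
tcp_pos: [0.5643, -0.2018, 0.0334]
eef_rot: [3.139, -0.007, -2.993]
force: [-5.4, -5.2, -3.1]
grip_width: 0.0004
finger_force: 3.5
```

>>> move_arm([
  {"slide":[-0.0015,-0.0005,0],"twist":[0,0,-0.5],"fingers":255},
  {"slide":[-0.003,-0.001,0],"twist":[0,0,-1.0],"fingers":255},
  {"slide":[-0.0045,-0.0014,0],"twist":[0,0,-1.4],"fingers":255},
  {"slide":[-0.006,-0.0018,0],"twist":[0,0,-1.9],"fingers":255},
  {"slide":[-0.0075,-0.0022,0],"twist":[0,0,-2.3],"fingers":255},
  {"slide":[-0.009,-0.0027,0],"twist":[0,0,-2.8],"fingers":255},
  {"slide":[-0.0105,-0.0031,0],"twist":[0,0,-3.2],"fingers":255},
  {"slide":[-0.012,-0.0036,0],"twist":[0,0,-3.7],"fingers":255},
  {"slide":[-0.0135,-0.004,0],"twist":[0,0,-4.2],"fingers":255},
  {"slide":[-0.015,-0.0045,0],"twist":[0,0,-4.6],"fingers":255},
  {"slide":[-0.0165,-0.005,0],"twist":[0,0,-5.1],"fingers":255},
  {"slide":[-0.018,-0.0054,0],"twist":[0,0,-5.6],"fingers":255},
])

```text
time: 5.45
tcp_pos: [0.5826, -0.2037, 0.0333]
eef_rot: [3.137, -0.007, -2.895]
force: [-7.2, -2.4, -2.0]
grip_width: 0.0003
finger_force: 3.6
```

```bash
cat >> h.py <<'E'
def track(c,guess):
    """refine chest pose on its rim/outline by distance to strong edges, far edge & left end mainly"""
    W=cloud(c)
    m=(W[...,2]>.062)&(W[...,2]<.082)
    u,v=np.meshgrid(np.arange(640),np.arange(400)); return m,W
E
python3 - <<'E'
from h import *
c=read_camera("top");cv2.imwrite("pics/t2.png",cv2.resize(c["color"][110:240,270:440],None,fx=4.5,fy=4.5,interpolation=cv2.INTER_CUBIC))
togo([.6,-.2,.03],188.5)
E
```

```text
t 5.5 tcp [ 0.5831 -0.2037  0.0334] F [-4.4 -1.7 -3.2] slide [-0.0173 -0.0006  0.0033] twist [ 0.25 -0.38  5.67]
```

View pics/t2.png

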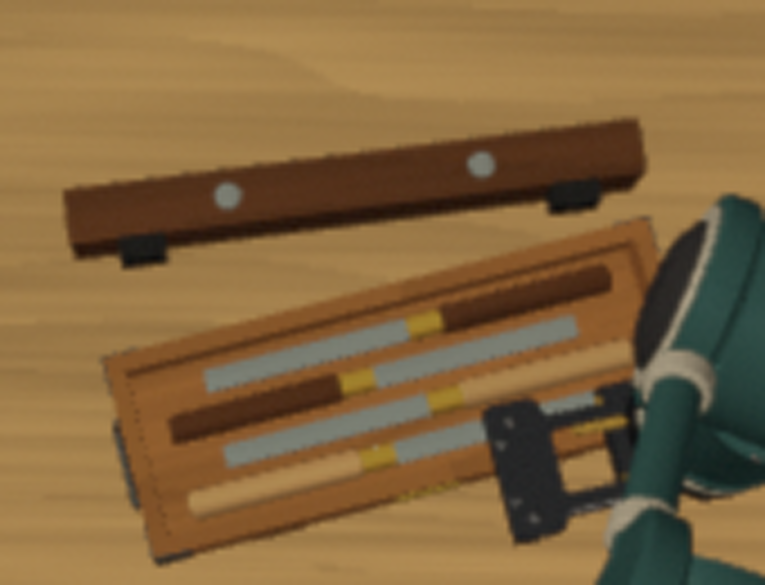

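The chest has turned: its far corners are now at about (103,360) and (652,218). The gripper is pushing near (520,500) and there's still a clear gap to the buffers. I'll add an automatic tracker based on the first image.

```bash
cat >> h.py <<'E'
A0=np.array([.60330,-.07526,.16574]); S0=np.array([.70086,-.05128,.14708])
def sample(c,img,p,ylo,yhi):
    x,y=np.meshgrid(np.arange(-.058,.0581,.001),np.arange(ylo,yhi,.001))
    P=np.stack([p[0]+np.cos(p[2])*x-np.sin(p[2])*y,p[1]+np.sin(p[2])*x+np.cos(p[2])*y,np.full_like(x,.072)],-1)
    q=P@c["view"][:3,:3].T+c["view"][:3,3]; a=np.stack([q[...,0],-q[...,1]],-1)/-q[...,2:]; a=a*(1+c["k1"]*(a**2).sum(-1,keepdims=True))
    return cv2.remap(img,(c["fx"]*a[...,0]+c["cx"]).astype(np.float32),(c["fy"]*a[...,1]+c["cy"]).astype(np.float32),cv2.INTER_LINEAR).astype(float)
def chest(guess,ylo=-.15,yhi=.15,c=None):
    c=c or read_camera("top"); g=lambda i:cv2.GaussianBlur(i,(0,0),1)
    ref=sample(c,g(cv2.imread("pics/top0.png")),A0,ylo,yhi); im=g(c["color"]); p=np.array(guess,float)
    f=lambda d:((sample(c,im,p+d*[.001,.001,.01],ylo,yhi)-ref)/15).ravel()
    r=least_squares(f,np.zeros(3),loss="soft_l1",diff_step=.05,x_scale=1.)
    # absolute step for the finite differences via a shifted start
    p=p+r.x*[.001,.001,.01]; return p,np.sqrt(2*r.cost/r.fun.size)
def report(p):
    T=lambda q:np.array([[np.cos(S0[2]),np.sin(S0[2])],[-np.sin(S0[2]),np.cos(S0[2])]])@(q[:2]-S0[:2])
    print("chest",p.round(4),"yaw rel",np.degrees(p[2]-S0[2]).round(2),"mid",(T(at(p,.055,0,0))*1e3).round(1),"farL",(T(at(p,.055,.12,0))*1e3).round(1),"farR",(T(at(p,.055,-.12,0))*1e3).round(1))
E
sed -i 's/np.zeros(3),loss="soft_l1",diff_step=.05/np.zeros(3)+.3,loss="soft_l1",diff_step=.1/' h.py
python3 - <<'E'
from h import *
c=read_camera("top")
a,ra=fit(c,CH[:2]+CH[3:],un([(103,360),(652,218),(156,560)],270,110,4.5),[.61,-.08,.26]); print(ra.round(1)); report(a)
for k in range(2): a,e=chest(a,-.04,.15,c); report(a); print(e)
togo(at(a,-.064,-.12,.033),np.degrees(a[2])+180)
E
```

```text
[[ 0.4 -0.1]
 [-0.4  0.1]
 [ 0.   0. ]]
chest [ 0.6121 -0.0733  0.2738] yaw rel 7.26 mid [-36.4  -1.9] farL [-51.6 117.2] farR [ -21.3 -120.9]
chest [ 0.6126 -0.0719  0.2769] yaw rel 7.44 mid [-35.8  -0.4] farL [-51.3 118.6] farR [ -20.2 -119.4]
0.5790650135215797
chest [ 0.6128 -0.0717  0.2811] yaw rel 7.68 mid [-35.6   0.1] farL [-51.6 119. ] farR [ -19.5 -118.8]
0.5810363619805297
t 5.55 tcp [ 0.5831 -0.2037  0.0333] F [-5.3 -2.4 -2.5] slide [-0.0013 -0.0014  0.0003] twist [ 0.27 -0.35 -1.96]
```

>>> move_arm([
  {"slide":[-0.0013,-0.0005,0],"twist":[0,0,-0.6],"fingers":255},
  {"slide":[-0.0026,-0.0009,0],"twist":[0,0,-1.2],"fingers":255},
  {"slide":[-0.0039,-0.0013,0],"twist":[0,0,-1.7],"fingers":255},
  {"slide":[-0.0052,-0.0016,0],"twist":[0,0,-2.2],"fingers":255},
  {"slide":[-0.0065,-0.002,0],"twist":[0,0,-2.7],"fingers":255},
  {"slide":[-0.0078,-0.0024,0],"twist":[0,0,-3.2],"fingers":255},
  {"slide":[-0.0091,-0.0028,0],"twist":[0,0,-3.6],"fingers":255},
  {"slide":[-0.0104,-0.0032,0],"twist":[0,0,-4.0],"fingers":255},
  {"slide":[-0.0117,-0.0036,0],"twist":[0,0,-4.4],"fingers":255},
  {"slide":[-0.013,-0.004,0],"twist":[0,0,-4.8],"fingers":255},
])

```text
time: 6.38
tcp_pos: [0.5964, -0.2046, 0.0333]
eef_rot: [3.137, -0.006, -2.811]
force: [-5.7, -3.4, -1.9]
grip_width: 0.0006
finger_force: 3.5
```

```bash
sed -i 's/p+d\*\[/p+(d-1)*[/; s/np.zeros(3)+.3/np.ones(3)/; s/p=p+r.x\*/p=p+(r.x-1)*/' h.py
python3 - <<'E'
from h import *
c=read_camera("top")
a,e=chest([.6165,-.071,.34],-.04,.15,c); report(a); print(e)
y=np.degrees(a[2])+180
togo(at(a,-.064,-.12,.033),y)
print("back"); togo(at(a,-.104,-.12,.033),y-0)
print("left standoff");togo(at(a,-.100,.115,.033),y)
E
```

```text
chest [ 0.6172 -0.0709  0.3385] yaw rel 10.97 mid [-31.6   3.3] farL [-54.5 121.1] farR [  -8.8 -114.5]
0.6028912710884408
t 6.43 tcp [ 0.5968 -0.2046  0.0334] F [-4.5 -2.4 -3.7] slide [ 0.0003 -0.0007  0.0004] twist [ 0.28 -0.33 -0.43]
back
t 6.43 tcp [ 0.5968 -0.2046  0.0334] F [-4.5 -2.4 -3.7] slide [ 0.0403 -0.001   0.0006] twist [ 0.28 -0.33 -0.43]
left standoff
t 6.43 tcp [ 0.5968 -0.2046  0.0334] F [-4.5 -2.4 -3.7] slide [0.0381 0.234  0.0017] twist [ 0.28 -0.33 -0.43]
```

>>> move_arm([
  {"slide":[0.03,0,0],"twist":[0,0,0],"fingers":255},
  {"slide":[0.042,0.03,0],"twist":[0,0,0],"fingers":255},
  {"slide":[0.042,0.07,0],"twist":[0,0,0],"fingers":255},
  {"slide":[0.042,0.11,0],"twist":[0,0,0],"fingers":255},
  {"slide":[0.042,0.15,0],"twist":[0,0,0],"fingers":255},
  {"slide":[0.042,0.19,0],"twist":[0,0,0],"fingers":255},
  {"slide":[0.042,0.222,0],"twist":[0,0,0],"fingers":255},
  {"slide":[0.036,0.234,0],"twist":[0,0,0],"fingers":255},
  {"slide":[0.022,0.234,0],"twist":[0,0,0],"fingers":255},
  {"slide":[0.014,0.234,0],"twist":[0,0,0],"fingers":255},
  {"slide":[0.01,0.234,0],"twist":[0,0,0],"fingers":255},
  {"slide":[0.008,0.234,0],"twist":[0,0,0],"fingers":255},
])

```text
time: 7.43
tcp_pos: [0.5179, 0.014, 0.0362]
eef_rot: [3.14, 0.001, -2.812]
force: [0.8, -0.1, -0.5]
grip_width: 0.0002
finger_force: 0.0
```

Run:
```python
from h import *
c=read_camera("top")
a,e=chest([.6172,-.0709,.3385],-.15,.05,c); report(a); print(e)
togo(at(a,-.064,.115,.033),np.degrees(a[2])+180)
```

```text
chest [ 0.6181 -0.0718  0.3396] yaw rel 11.03 mid [-30.9   2.3] farL [-53.8 120.1] farR [  -7.9 -115.4]
0.6882723383387787
t 7.48 tcp [0.5178 0.0138 0.0361] F [ 0.  -0.2  0.6] slide [-0.002   0.0009  0.0031] twist [ 0.08  0.07 -0.59]
```

>>> move_arm([
  {"slide":[-0.001,0,0],"twist":[0,0,0],"fingers":255},
  {"slide":[-0.002,0,0],"twist":[0,0,0],"fingers":255},
  {"slide":[-0.003,0,-0.0004],"twist":[0,0,0],"fingers":255},
  {"slide":[-0.004,0,-0.0008],"twist":[0,0,0.2],"fingers":255},
  {"slide":[-0.005,0.0003,-0.0012],"twist":[0,0,0.4],"fingers":255},
  {"slide":[-0.0065,0.0008,-0.0015],"twist":[0,0,0.8],"fingers":255},
  {"slide":[-0.008,0.0013,-0.0015],"twist":[0,0,1.3],"fingers":255},
  {"slide":[-0.0095,0.0018,-0.0015],"twist":[0,0,1.8],"fingers":255},
  {"slide":[-0.011,0.0023,-0.0015],"twist":[0,0,2.3],"fingers":255},
  {"slide":[-0.0125,0.0028,-0.0015],"twist":[0,0,2.8],"fingers":255},
])

```text
time: 8.32
tcp_pos: [0.524, 0.0201, 0.0359]
eef_rot: [3.139, -0.007, -2.861]
force: [-6.5, -3.3, 0.5]
grip_width: 0.0001
finger_force: 3.7
```

Run:
```python
from h import *
c=read_camera("top")
a,e=chest([.620,-.071,.30],-.15,.05,c); report(a); print(e)
togo(at(a,-.064,.115,.033),np.degrees(a[2])+180)
```

```text
chest [ 0.6199 -0.0711  0.3022] yaw rel 8.89 mid [-28.6   0.7] farL [-47.2 119.3] farR [ -10.1 -117.8]
0.7188837817537589
t 8.37 tcp [0.5243 0.0204 0.0359] F [-5.8 -2.8 -0.5] slide [-0.0001 -0.0008  0.0029] twist [ 0.18 -0.37 -1.27]
```

>>> move_arm([
  {"slide":[-0.002,0.0005,0],"twist":[0,0,0.4],"fingers":255},
  {"slide":[-0.004,0.001,0],"twist":[0,0,0.8],"fingers":255},
  {"slide":[-0.006,0.0014,0],"twist":[0,0,1.3],"fingers":255},
  {"slide":[-0.008,0.0018,0],"twist":[0,0,1.8],"fingers":255},
  {"slide":[-0.01,0.0022,0],"twist":[0,0,2.4],"fingers":255},
  {"slide":[-0.012,0.0026,0],"twist":[0,0,3.0],"fingers":255},
  {"slide":[-0.014,0.003,0],"twist":[0,0,3.6],"fingers":255},
  {"slide":[-0.016,0.0034,0],"twist":[0,0,4.2],"fingers":255},
  {"slide":[-0.018,0.0038,0],"twist":[0,0,4.8],"fingers":255},
  {"slide":[-0.02,0.0042,0],"twist":[0,0,5.4],"fingers":255},
  {"slide":[-0.022,0.0045,0],"twist":[0,0,6.0],"fingers":255},
  {"slide":[-0.024,0.0048,0],"twist":[0,0,6.6],"fingers":255},
])

```text
time: 9.37
tcp_pos: [0.5442, 0.0322, 0.0359]
eef_rot: [3.138, -0.01, -2.976]
force: [-11.5, 0.4, 4.4]
grip_width: 0.0003
finger_force: 5.4
```

Run:
```python
from h import *
c=read_camera("top")
a,e=chest([.628,-.071,.18],-.15,.05,c); report(a); print(e)
togo(at(a,-.064,.115,.033),np.degrees(a[2])+180)
print("R standoff");togo(at(a,-.070,-.115,.036),np.degrees(a[2])+180)
```

```text
chest [ 0.6281 -0.0705  0.1757] yaw rel 1.64 mid [-19.8  -6.8] farL [-23.2 113.1] farR [ -16.4 -126.8]
0.7394507791805515
t 9.42 tcp [0.5449 0.0324 0.036 ] F [-8.1  0.8  1.6] slide [ 0.     -0.0009  0.003 ] twist [ 0.22 -0.51 -0.64]
R standoff
t 9.42 tcp [0.5449 0.0324 0.036 ] F [-8.1  0.8  1.6] slide [ 0.0035 -0.231  -0.0009] twist [ 0.22 -0.51 -0.64]
```

>>> move_arm([
  {"slide":[0.03,0,0],"twist":[0,0,0],"fingers":255},
  {"slide":[0.04,-0.03,0],"twist":[0,0,0],"fingers":255},
  {"slide":[0.04,-0.07,0],"twist":[0,0,0],"fingers":255},
  {"slide":[0.04,-0.11,0],"twist":[0,0,0],"fingers":255},
  {"slide":[0.04,-0.15,0],"twist":[0,0,0],"fingers":255},
  {"slide":[0.04,-0.19,0],"twist":[0,0,0],"fingers":255},
  {"slide":[0.038,-0.22,0],"twist":[0,0,0],"fingers":255},
  {"slide":[0.03,-0.231,0],"twist":[0,0,0],"fingers":255},
  {"slide":[0.018,-0.231,0.001],"twist":[0,0,0],"fingers":255},
  {"slide":[0.01,-0.231,0.001],"twist":[0,0,0],"fingers":255},
  {"slide":[0.006,-0.231,0.001],"twist":[0,0,0],"fingers":255},
  {"slide":[0.004,-0.231,0.001],"twist":[0,0,0],"fingers":255},
])

```text
time: 10.42
tcp_pos: [0.5843, -0.1948, 0.0359]
eef_rot: [3.139, 0.0, -2.974]
force: [-0.5, -0.1, -0.4]
grip_width: 0.0004
finger_force: 0.0
```

Run:
```python
from h import *
c=read_camera("top")
a,e=chest([.628,-.071,.176],-.04,.15,c); report(a); print(e)
togo(at(a,-.064,-.115,.036),np.degrees(a[2])+180)
```

```text
chest [ 0.6279 -0.0686  0.1755] yaw rel 1.63 mid [-19.8  -4.9] farL [-23.2 115. ] farR [ -16.3 -124.9]
0.5468076337102687
t 10.47 tcp [ 0.5843 -0.1947  0.036 ] F [ 0.6 -0.2  0.3] slide [-0.0009  0.0015 -0.    ] twist [ 0.12  0.02 -0.44]
```

>>> move_arm([
  {"slide":[-0.001,0,0],"twist":[0,0,0],"fingers":255},
  {"slide":[-0.002,0,-0.0004],"twist":[0,0,0],"fingers":255},
  {"slide":[-0.003,0,-0.0008],"twist":[0,0,-0.2],"fingers":255},
  {"slide":[-0.004,0,-0.0012],"twist":[0,0,-0.4],"fingers":255},
  {"slide":[-0.005,-0.0003,-0.0016],"twist":[0,0,-0.7],"fingers":255},
  {"slide":[-0.0065,-0.0008,-0.002],"twist":[0,0,-1.1],"fingers":255},
  {"slide":[-0.008,-0.0013,-0.002],"twist":[0,0,-1.6],"fingers":255},
  {"slide":[-0.0095,-0.0018,-0.002],"twist":[0,0,-2.1],"fingers":255},
  {"slide":[-0.011,-0.0023,-0.002],"twist":[0,0,-2.6],"fingers":255},
  {"slide":[-0.0125,-0.0028,-0.002],"twist":[0,0,-3.1],"fingers":255},
  {"slide":[-0.014,-0.0032,-0.002],"twist":[0,0,-3.6],"fingers":255},
  {"slide":[-0.0155,-0.0036,-0.002],"twist":[0,0,-4.1],"fingers":255},
])

```text
time: 11.47
tcp_pos: [0.5964, -0.1972, 0.0364]
eef_rot: [3.138, -0.005, -2.904]
force: [-5.4, -2.1, -1.9]
grip_width: 0.0007
finger_force: 2.8
```

Run:
```python
from h import *
c=read_camera("top")
a,e=chest([.632,-.068,.24],-.04,.15,c); report(a); print(e)
togo(at(a,-.064,-.115,.036),np.degrees(a[2])+180)
print("L standoff");togo(at(a,-.070,.115,.036),np.degrees(a[2])+180)
```

```text
chest [ 0.6319 -0.0682  0.2375] yaw rel 5.18 mid [-15.9  -1.7] farL [-26.8 117.8] farR [  -5.1 -121.2]
0.5756516522643979
t 11.52 tcp [ 0.5968 -0.1972  0.0364] F [-4.7 -1.3 -4.2] slide [-0.0004  0.0021  0.0004] twist [ 0.22 -0.26  0.04]
L standoff
t 11.52 tcp [ 0.5968 -0.1972  0.0364] F [-4.7 -1.3 -4.2] slide [0.0054 0.2321 0.0013] twist [ 0.22 -0.26  0.04]
```

>>> move_arm([
  {"slide":[0.03,0,0],"twist":[0,0,0],"fingers":255},
  {"slide":[0.04,0.03,0],"twist":[0,0,0],"fingers":255},
  {"slide":[0.04,0.07,0],"twist":[0,0,0],"fingers":255},
  {"slide":[0.04,0.11,0],"twist":[0,0,0],"fingers":255},
  {"slide":[0.04,0.15,0],"twist":[0,0,0],"fingers":255},
  {"slide":[0.04,0.19,0],"twist":[0,0,0],"fingers":255},
  {"slide":[0.038,0.22,0],"twist":[0,0,0],"fingers":255},
  {"slide":[0.03,0.232,0],"twist":[0,0,0],"fingers":255},
  {"slide":[0.018,0.232,0.001],"twist":[0,0,0],"fingers":255},
  {"slide":[0.011,0.232,0.001],"twist":[0,0,0],"fingers":255},
  {"slide":[0.007,0.232,0.001],"twist":[0,0,0],"fingers":255},
  {"slide":[0.005,0.232,0.001],"twist":[0,0,0],"fingers":255},
])

```text
time: 12.52
tcp_pos: [0.5419, 0.0262, 0.0379]
eef_rot: [3.14, 0.002, -2.905]
force: [0.2, -0.2, -0.0]
grip_width: 0.0005
finger_force: 0.0
```

>>> move_arm([
  {"slide":[-0.001,0,0],"twist":[0,0,0],"fingers":255},
  {"slide":[-0.002,0,-0.0002],"twist":[0,0,0],"fingers":255},
  {"slide":[-0.003,0,-0.0006],"twist":[0,0,0],"fingers":255},
  {"slide":[-0.004,0,-0.001],"twist":[0,0,0.2],"fingers":255},
  {"slide":[-0.0055,0.0003,-0.0014],"twist":[0,0,0.5],"fingers":255},
  {"slide":[-0.007,0.0008,-0.0018],"twist":[0,0,0.9],"fingers":255},
  {"slide":[-0.009,0.0013,-0.002],"twist":[0,0,1.5],"fingers":255},
  {"slide":[-0.011,0.0018,-0.0022],"twist":[0,0,2.1],"fingers":255},
  {"slide":[-0.013,0.0023,-0.0022],"twist":[0,0,2.7],"fingers":255},
  {"slide":[-0.015,0.0028,-0.0022],"twist":[0,0,3.3],"fingers":255},
  {"slide":[-0.017,0.0032,-0.0022],"twist":[0,0,3.9],"fingers":255},
  {"slide":[-0.019,0.0036,-0.0022],"twist":[0,0,4.5],"fingers":255},
])

```text
time: 13.52
tcp_pos: [0.5531, 0.0345, 0.0381]
eef_rot: [3.139, -0.009, -2.983]
force: [-9.4, -1.6, 3.3]
grip_width: 0.0005
finger_force: 4.7
```

Run:
```python
from h import *
c=read_camera("top")
a,e=chest([.637,-.068,.16],-.15,.05,c); report(a); print(e)
togo(at(a,-.064,.115,.036),np.degrees(a[2])+180)
```

```text
chest [ 0.6362 -0.0687  0.161 ] yaw rel 0.8 mid [-11.5  -7. ] farL [-13.2 113. ] farR [  -9.9 -127. ]
0.7698355730441631
t 13.57 tcp [0.5537 0.0348 0.0381] F [-6.9 -0.6 -0.2] slide [-0.0009 -0.0004  0.0021] twist [ 0.16 -0.47 -0.19]
```

>>> move_arm([
  {"slide":[-0.0015,0.0004,0],"twist":[0,0,0.4],"fingers":255},
  {"slide":[-0.003,0.0008,0],"twist":[0,0,0.8],"fingers":255},
  {"slide":[-0.0045,0.0011,0],"twist":[0,0,1.2],"fingers":255},
  {"slide":[-0.006,0.0014,0],"twist":[0,0,1.7],"fingers":255},
  {"slide":[-0.0075,0.0017,0],"twist":[0,0,2.2],"fingers":255},
  {"slide":[-0.009,0.002,0],"twist":[0,0,2.7],"fingers":255},
])

```text
time: 14.07
tcp_pos: [0.5611, 0.0384, 0.0381]
eef_rot: [3.139, -0.01, -3.03]
force: [-10.9, 1.4, 4.7]
grip_width: 0.0005
finger_force: 5.3
```

Run:
```python
from h import *
c=read_camera("top")
a,e=chest([.639,-.068,.12],-.15,.05,c); report(a); print(e)
togo(at(a,-.064,.115,.036),np.degrees(a[2])+180)
print("R standoff");togo(at(a,-.070,-.115,.036),np.degrees(a[2])+180)
```

```text
chest [ 0.639  -0.0687  0.1181] yaw rel -1.66 mid [-8.8 -9.8] farL [ -5.3 110.2] farR [ -12.3 -129.7]
0.7789072832005828
t 14.12 tcp [0.5616 0.0386 0.0381] F [-8.4  1.3  2.5] slide [-0.0002 -0.0007  0.0021] twist [ 0.18 -0.54 -0.42]
R standoff
t 14.12 tcp [0.5616 0.0386 0.0381] F [-8.4  1.3  2.5] slide [ 0.0041 -0.2308  0.0014] twist [ 0.18 -0.54 -0.42]
```

>>> move_arm([
  {"slide":[0.03,0,0],"twist":[0,0,0],"fingers":255},
  {"slide":[0.04,-0.03,0],"twist":[0,0,0],"fingers":255},
  {"slide":[0.04,-0.07,0],"twist":[0,0,0],"fingers":255},
  {"slide":[0.04,-0.11,0],"twist":[0,0,0],"fingers":255},
  {"slide":[0.04,-0.15,0],"twist":[0,0,0],"fingers":255},
  {"slide":[0.04,-0.19,0],"twist":[0,0,0],"fingers":255},
  {"slide":[0.038,-0.22,0],"twist":[0,0,0],"fingers":255},
  {"slide":[0.03,-0.231,0],"twist":[0,0,0],"fingers":255},
  {"slide":[0.018,-0.231,0.002],"twist":[0,0,0],"fingers":255},
  {"slide":[0.01,-0.231,0.0025],"twist":[0,0,0],"fingers":255},
  {"slide":[0.006,-0.231,0.0025],"twist":[0,0,0],"fingers":255},
  {"slide":[0.004,-0.231,0.0025],"twist":[0,0,0],"fingers":255},
])

```text
time: 15.12
tcp_pos: [0.5888, -0.1901, 0.0366]
eef_rot: [3.139, 0.0, -3.028]
force: [-0.7, -0.2, 0.0]
grip_width: 0.0006
finger_force: 0.0
```

>>> move_arm([
  {"slide":[-0.001,0,0],"twist":[0,0,0],"fingers":255},
  {"slide":[-0.002,0,-0.0004],"twist":[0,0,0],"fingers":255},
  {"slide":[-0.003,0,-0.0008],"twist":[0,0,-0.2],"fingers":255},
  {"slide":[-0.004,0,-0.0012],"twist":[0,0,-0.4],"fingers":255},
  {"slide":[-0.005,-0.0003,-0.0016],"twist":[0,0,-0.7],"fingers":255},
  {"slide":[-0.006,-0.0006,-0.002],"twist":[0,0,-1.0],"fingers":255},
  {"slide":[-0.0075,-0.001,-0.002],"twist":[0,0,-1.5],"fingers":255},
  {"slide":[-0.009,-0.0014,-0.002],"twist":[0,0,-1.9],"fingers":255},
  {"slide":[-0.0105,-0.0018,-0.002],"twist":[0,0,-2.4],"fingers":255},
])

```text
time: 15.87
tcp_pos: [0.5955, -0.1917, 0.037]
eef_rot: [3.138, -0.006, -2.987]
force: [-5.3, -1.6, -2.8]
grip_width: 0.0005
finger_force: 2.8
```

Run:
```python
from h import *
c=read_camera("top")
a,e=chest([.641,-.068,.16],-.04,.15,c); report(a); print(e)
togo(at(a,-.064,-.115,.036),np.degrees(a[2])+180)
```

```text
chest [ 0.6412 -0.067   0.1567] yaw rel 0.55 mid [-6.3 -6.3] farL [ -7.5 113.7] farR [  -5.2 -126.3]
0.5736529777464219
t 15.92 tcp [ 0.5959 -0.1918  0.037 ] F [-4.7 -0.9 -4.8] slide [-0.0002  0.0012  0.001 ] twist [ 0.21 -0.29 -0.11]
```

>>> move_arm([
  {"slide":[-0.001,-0.0003,0],"twist":[0,0,-0.3],"fingers":255},
  {"slide":[-0.002,-0.0006,0],"twist":[0,0,-0.6],"fingers":255},
  {"slide":[-0.003,-0.0009,0],"twist":[0,0,-0.9],"fingers":255},
])

```text
time: 16.17
tcp_pos: [0.5987, -0.1924, 0.037]
eef_rot: [3.138, -0.005, -2.972]
force: [-5.1, -1.5, -3.8]
grip_width: 0.0004
finger_force: 2.8
```

Run:
```python
from h import *
c=read_camera("top")
a,e=chest([.642,-.067,.17],-.04,.15,c); report(a); print(e)
togo(at(a,-.064,-.115,.036),np.degrees(a[2])+180)
print("L standoff");togo(at(a,-.070,.115,.036),np.degrees(a[2])+180)
cv2.imwrite("pics/t3.png",cv2.resize(c["color"][125:225,270:440],None,fx=4.5,fy=4.5,interpolation=cv2.INTER_CUBIC))
```

```text
chest [ 0.6421 -0.067   0.1699] yaw rel 1.31 mid [-5.4 -5.7] farL [ -8.2 114.3] farR [  -2.7 -125.6]
0.583543622977688
t 16.22 tcp [ 0.599  -0.1924  0.0371] F [-3.5 -3.1 -3. ] slide [0.0003 0.0013 0.0011] twist [ 0.2  -0.28  0.02]
L standoff
t 16.22 tcp [ 0.599  -0.1924  0.0371] F [-3.5 -3.1 -3. ] slide [0.0063 0.2313 0.0019] twist [ 0.2  -0.28  0.02]
```

View pics/t3.png

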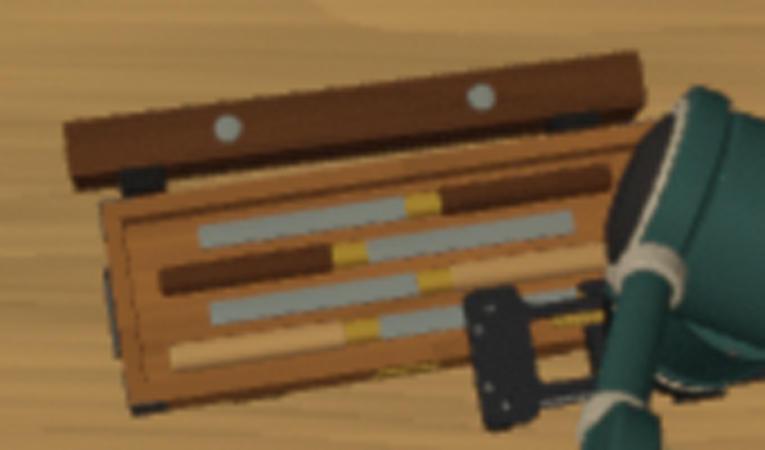

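The gap at the left buffer is clear, at about (143,195), and nearly closed at the right one, about (573,130). That agrees with the tracker, so I'll push the left end next.

>>> move_arm([
  {"slide":[0.03,0,0],"twist":[0,0,0],"fingers":255},
  {"slide":[0.04,0.03,0],"twist":[0,0,0],"fingers":255},
  {"slide":[0.04,0.07,0],"twist":[0,0,0],"fingers":255},
  {"slide":[0.04,0.11,0],"twist":[0,0,0],"fingers":255},
  {"slide":[0.04,0.15,0],"twist":[0,0,0],"fingers":255},
  {"slide":[0.04,0.19,0],"twist":[0,0,0],"fingers":255},
  {"slide":[0.038,0.22,0],"twist":[0,0,0],"fingers":255},
  {"slide":[0.03,0.232,0],"twist":[0,0,0],"fingers":255},
  {"slide":[0.018,0.232,0.001],"twist":[0,0,0],"fingers":255},
  {"slide":[0.011,0.232,0.001],"twist":[0,0,0],"fingers":255},
  {"slide":[0.007,0.232,0.001],"twist":[0,0,0],"fingers":255},
  {"slide":[0.005,0.232,0.001],"twist":[0,0,0],"fingers":255},
])

```text
time: 17.22
tcp_pos: [0.5598, 0.0339, 0.0385]
eef_rot: [3.14, 0.002, -2.974]
force: [0.1, 0.4, -0.1]
grip_width: 0.0003
finger_force: 0.0
```

>>> move_arm([
  {"slide":[-0.001,0,0],"twist":[0,0,0],"fingers":255},
  {"slide":[-0.002,0,-0.0002],"twist":[0,0,0],"fingers":255},
  {"slide":[-0.003,0,-0.0006],"twist":[0,0,0],"fingers":255},
  {"slide":[-0.004,0,-0.001],"twist":[0,0,0.2],"fingers":255},
  {"slide":[-0.005,0.0003,-0.0014],"twist":[0,0,0.4],"fingers":255},
  {"slide":[-0.006,0.0006,-0.0018],"twist":[0,0,0.7],"fingers":255},
  {"slide":[-0.007,0.0009,-0.0022],"twist":[0,0,1.0],"fingers":255},
  {"slide":[-0.008,0.0012,-0.0026],"twist":[0,0,1.3],"fingers":255},
  {"slide":[-0.009,0.0015,-0.003],"twist":[0,0,1.6],"fingers":255},
  {"slide":[-0.01,0.0018,-0.003],"twist":[0,0,1.9],"fingers":255},
])

```text
time: 18.05
tcp_pos: [0.5644, 0.0384, 0.0396]
eef_rot: [3.139, -0.005, -3.006]
force: [-5.6, 0.3, -4.8]
grip_width: 0.0003
finger_force: 2.5
```

Run:
```python
from h import *
c=read_camera("top")
a,e=chest([.644,-.067,.14],-.15,.05,c); report(a); print(e)
togo(at(a,-.064,.115,.036),np.degrees(a[2])+180)
print("R standoff");togo(at(a,-.070,-.115,.036),np.degrees(a[2])+180)
```

```text
chest [ 0.644  -0.0678  0.1393] yaw rel -0.45 mid [-3.7 -8.5] farL [ -2.7 111.5] farR [  -4.6 -128.5]
0.8183887997204394
t 18.1 tcp [0.5648 0.0386 0.0397] F [-4.4  0.2 -3.6] slide [ 0.0003 -0.0014  0.0037] twist [ 0.14 -0.27 -0.23]
R standoff
t 18.1 tcp [0.5648 0.0386 0.0397] F [-4.4  0.2 -3.6] slide [ 0.0054 -0.2314  0.0031] twist [ 0.14 -0.27 -0.23]
```

>>> move_arm([
  {"slide":[-0.0008,0.0002,0],"twist":[0,0,0.2],"fingers":255},
  {"slide":[-0.0016,0.0004,0],"twist":[0,0,0.4],"fingers":255},
  {"slide":[-0.0024,0.0006,0],"twist":[0,0,0.6],"fingers":255},
])

```text
time: 18.35
tcp_pos: [0.5671, 0.0398, 0.0398]
eef_rot: [3.139, -0.005, -3.016]
force: [-6.2, 1.3, -4.8]
grip_width: 0.0
finger_force: 2.9
```

>>> move_arm([
  {"slide":[0.03,0,0],"twist":[0,0,0],"fingers":255},
  {"slide":[0.04,-0.03,0],"twist":[0,0,0],"fingers":255},
  {"slide":[0.04,-0.07,0],"twist":[0,0,0],"fingers":255},
  {"slide":[0.04,-0.11,0],"twist":[0,0,0],"fingers":255},
  {"slide":[0.04,-0.15,0],"twist":[0,0,0],"fingers":255},
  {"slide":[0.04,-0.19,0],"twist":[0,0,0],"fingers":255},
  {"slide":[0.038,-0.22,0],"twist":[0,0,0],"fingers":255},
  {"slide":[0.03,-0.231,0.001],"twist":[0,0,0],"fingers":255},
  {"slide":[0.018,-0.231,0.003],"twist":[0,0,0],"fingers":255},
  {"slide":[0.012,-0.231,0.0035],"twist":[0,0,0],"fingers":255},
  {"slide":[0.009,-0.231,0.0035],"twist":[0,0,0],"fingers":255},
  {"slide":[0.008,-0.231,0.0035],"twist":[0,0,0],"fingers":255},
])

```text
time: 19.35
tcp_pos: [0.5916, -0.1892, 0.0374]
eef_rot: [3.14, 0.001, -3.014]
force: [-0.4, -0.9, 0.8]
grip_width: 0.0003
finger_force: 0.0
```

Run:
```python
from h import *
c=read_camera("top")
a,e=chest([.644,-.067,.13],-.04,.15,c); report(a); print(e)
togo(at(a,-.064,-.115,.036),np.degrees(a[2])+180)
```

```text
chest [ 0.6446 -0.0661  0.127 ] yaw rel -1.15 mid [-2.8 -7.5] farL [ -0.4 112.5] farR [  -5.2 -127.5]
0.6383720585361803
t 19.4 tcp [ 0.5913 -0.1891  0.0373] F [0.9 0.7 0.1] slide [-0.0045  0.0003  0.0013] twist [0.11 0.03 0.04]
```

>>> move_arm([
  {"slide":[-0.0015,0,0],"twist":[0,0,0],"fingers":255},
  {"slide":[-0.003,0,0],"twist":[0,0,0],"fingers":255},
  {"slide":[-0.004,0,-0.0003],"twist":[0,0,0],"fingers":255},
  {"slide":[-0.005,0,-0.0006],"twist":[0,0,-0.2],"fingers":255},
  {"slide":[-0.006,0,-0.001],"twist":[0,0,-0.4],"fingers":255},
  {"slide":[-0.007,-0.0003,-0.0014],"twist":[0,0,-0.6],"fingers":255},
  {"slide":[-0.008,-0.0006,-0.0018],"twist":[0,0,-0.8],"fingers":255},
  {"slide":[-0.009,-0.0009,-0.002],"twist":[0,0,-1.0],"fingers":255},
  {"slide":[-0.01,-0.0012,-0.002],"twist":[0,0,-1.3],"fingers":255},
])

```text
time: 20.15
tcp_pos: [0.5974, -0.1901, 0.0384]
eef_rot: [3.137, -0.006, -2.993]
force: [-8.5, 0.2, 4.0]
grip_width: 0.0004
finger_force: 4.4
```

Run:
```python
from h import *
c=read_camera("top")
a,e=chest([.6455,-.066,.145],-.04,.15,c); report(a); print(e)
togo(at(a,-.064,-.115,.036),np.degrees(a[2])+180)
```

```text
chest [ 0.6452 -0.0657  0.1384] yaw rel -0.5 mid [-2.1 -6.5] farL [ -1.1 113.4] farR [  -3.2 -126.5]
0.653175535987314
t 20.2 tcp [ 0.5976 -0.1902  0.0384] F [-8.3  0.4  2.5] slide [-0.0004  0.0018  0.0024] twist [ 0.24 -0.34  0.6 ]
```

>>> move_arm([
  {"slide":[-0.001,-0.0003,-0.0005],"twist":[0,0,-0.2],"fingers":255},
  {"slide":[-0.002,-0.0006,-0.001],"twist":[0,0,-0.4],"fingers":255},
  {"slide":[-0.002,-0.0006,-0.001],"twist":[0,0,-0.4],"fingers":255},
])

```text
time: 20.45
tcp_pos: [0.6, -0.1907, 0.0386]
eef_rot: [3.138, -0.005, -2.986]
force: [-6.3, -1.0, -2.7]
grip_width: 0.0004
finger_force: 2.9
```

>>> move_arm([
  {"slide":[-0.0005,-0.0002,0],"twist":[0,0,-0.1],"fingers":255},
  {"slide":[-0.001,-0.0003,0],"twist":[0,0,-0.2],"fingers":255},
  {"slide":[-0.001,-0.0003,0],"twist":[0,0,-0.2],"fingers":255},
])

```text
time: 20.7
tcp_pos: [0.6012, -0.191, 0.0386]
eef_rot: [3.138, -0.005, -2.983]
force: [-4.6, -1.6, -2.7]
grip_width: 0.0005
finger_force: 2.5
```

Run:
```python
from h import *
c=read_camera("top")
a,e=chest([.6465,-.066,.149],-.04,.15,c); report(a); print(e)
togo(at(a,-.064,-.115,.036),np.degrees(a[2])+180)
```

```text
chest [ 0.6463 -0.0658  0.1534] yaw rel 0.36 mid [-1.1 -6.1] farL [ -1.9 113.9] farR [  -0.4 -126.1]
0.6574779130642069
t 20.75 tcp [ 0.6012 -0.191   0.0386] F [-4.5 -1.3 -2.4] slide [0.0003 0.0018 0.0026] twist [ 0.2  -0.26  0.3 ]
```

>>> move_arm([
  {"slide":[-0.0005,-0.0002,0],"twist":[0,0,0],"fingers":255},
  {"slide":[-0.001,-0.0003,0],"twist":[0,0,0],"fingers":255},
  {"slide":[-0.001,-0.0003,0],"twist":[0,0,0],"fingers":255},
])

```text
time: 21.0
tcp_pos: [0.6019, -0.1911, 0.0386]
eef_rot: [3.138, -0.006, -2.983]
force: [-6.8, -1.8, -1.4]
grip_width: 0.0005
finger_force: 3.2
```

>>> move_arm([
  {"slide":[-0.0005,-0.0002,0],"twist":[0,0,0],"fingers":255},
  {"slide":[-0.001,-0.0003,0],"twist":[0,0,0],"fingers":255},
  {"slide":[-0.001,-0.0003,0],"twist":[0,0,0],"fingers":255},
])

```text
time: 21.25
tcp_pos: [0.6018, -0.1911, 0.0386]
eef_rot: [3.137, -0.008, -2.983]
force: [-9.3, -0.3, 0.6]
grip_width: 0.0001
finger_force: 4.8
```

Run:
```python
from h import *
c=read_camera("top")
a,e=chest([.6465,-.066,.155],-.04,.15,c); report(a); print(e)
togo(at(a,-.064,-.115,.036),np.degrees(a[2])+180)
print("L standoff");togo(at(a,-.070,.118,.036),np.degrees(a[2])+180)
```

```text
chest [ 0.6465 -0.0659  0.1569] yaw rel 0.56 mid [-0.9 -5.9] farL [ -2.1 114.1] farR [   0.2 -125.9]
0.6581490156560467
t 21.3 tcp [ 0.6018 -0.1911  0.0386] F [-9.9 -0.9 -0.2] slide [0.0003 0.0017 0.0026] twist [ 0.26 -0.43  0.11]
L standoff
t 21.3 tcp [ 0.6018 -0.1911  0.0386] F [-9.9 -0.9 -0.2] slide [0.0059 0.2347 0.0037] twist [ 0.26 -0.43  0.11]
```

>>> move_arm([
  {"slide":[0.03,0,0],"twist":[0,0,0],"fingers":255},
  {"slide":[0.04,0.03,0],"twist":[0,0,0],"fingers":255},
  {"slide":[0.04,0.07,0],"twist":[0,0,0],"fingers":255},
  {"slide":[0.04,0.11,0],"twist":[0,0,0],"fingers":255},
  {"slide":[0.04,0.15,0],"twist":[0,0,0],"fingers":255},
  {"slide":[0.04,0.19,0],"twist":[0,0,0],"fingers":255},
  {"slide":[0.038,0.22,0],"twist":[0,0,0],"fingers":255},
  {"slide":[0.03,0.233,0.001],"twist":[0,0,0],"fingers":255},
  {"slide":[0.018,0.233,0.003],"twist":[0,0,0],"fingers":255},
  {"slide":[0.012,0.233,0.004],"twist":[0,0,0],"fingers":255},
  {"slide":[0.008,0.233,0.004],"twist":[0,0,0],"fingers":255},
  {"slide":[0.007,0.233,0.004],"twist":[0,0,0],"fingers":255},
])

```text
time: 22.3
tcp_pos: [0.5639, 0.0366, 0.037]
eef_rot: [3.14, 0.002, -2.984]
force: [0.3, -0.3, 0.1]
grip_width: 0.0004
finger_force: 0.0
```

>>> move_arm([
  {"slide":[-0.0015,0,0],"twist":[0,0,0],"fingers":255},
  {"slide":[-0.003,0,0],"twist":[0,0,0],"fingers":255},
  {"slide":[-0.004,0,-0.0003],"twist":[0,0,0],"fingers":255},
  {"slide":[-0.005,0,-0.0007],"twist":[0,0,0.1],"fingers":255},
  {"slide":[-0.006,0,-0.0012],"twist":[0,0,0.2],"fingers":255},
  {"slide":[-0.007,0.0003,-0.0017],"twist":[0,0,0.4],"fingers":255},
  {"slide":[-0.007,0.0003,-0.002],"twist":[0,0,0.4],"fingers":255},
])

```text
time: 22.88
tcp_pos: [0.5664, 0.0383, 0.0373]
eef_rot: [3.14, -0.005, -2.99]
force: [-4.1, -2.2, -2.7]
grip_width: 0.0005
finger_force: 2.1
```

>>> move_arm([
  {"slide":[-0.0005,0.0001,-0.0003],"twist":[0,0,0],"fingers":255},
  {"slide":[-0.001,0.0002,-0.0005],"twist":[0,0,0],"fingers":255},
  {"slide":[-0.001,0.0002,-0.0005],"twist":[0,0,0],"fingers":255},
])

```text
time: 23.13
tcp_pos: [0.567, 0.0389, 0.0376]
eef_rot: [3.14, -0.006, -2.99]
force: [-4.4, -2.5, -2.6]
grip_width: 0.0006
finger_force: 2.5
```

Run:
```python
from h import *
c=read_camera("top")
a,e=chest([.6472,-.067,.149],-.15,.05,c); report(a); print(e)
togo(at(a,-.064,.115,.036),np.degrees(a[2])+180)
```

```text
chest [ 0.6472 -0.0675  0.1469] yaw rel -0.01 mid [-0.5 -8.2] farL [ -0.4 111.8] farR [  -0.5 -128.2]
0.8502605578944475
t 23.18 tcp [0.567  0.0389 0.0376] F [-4.8 -1.7 -2.6] slide [ 0.0002 -0.002   0.0016] twist [ 0.11 -0.32  0.28]
```

Nearly home. I'll keep pushing the left end until it stalls.

>>> move_arm([
  {"slide":[-0.0005,0.0001,0],"twist":[0,0,0],"fingers":255},
  {"slide":[-0.001,0.0002,0],"twist":[0,0,0],"fingers":255},
  {"slide":[-0.001,0.0002,0],"twist":[0,0,0],"fingers":255},
])

```text
time: 23.43
tcp_pos: [0.5675, 0.0392, 0.0376]
eef_rot: [3.139, -0.007, -2.99]
force: [-6.8, -2.6, -1.8]
grip_width: 0.0006
finger_force: 3.2
```

>>> move_arm([
  {"slide":[-0.0005,0.0001,0],"twist":[0,0,0],"fingers":255},
  {"slide":[-0.001,0.0002,0],"twist":[0,0,0],"fingers":255},
  {"slide":[-0.001,0.0002,0],"twist":[0,0,0],"fingers":255},
])

```text
time: 23.68
tcp_pos: [0.5681, 0.0397, 0.0375]
eef_rot: [3.139, -0.007, -2.99]
force: [-6.9, -2.4, -1.2]
grip_width: 0.0005
finger_force: 3.7
```

>>> move_arm([
  {"slide":[-0.0005,0,0],"twist":[0,0,0],"fingers":255},
  {"slide":[-0.0005,0,0],"twist":[0,0,0],"fingers":255},
])

```text
time: 23.85
tcp_pos: [0.5681, 0.0396, 0.0376]
eef_rot: [3.139, -0.008, -2.99]
force: [-9.0, -2.5, 0.3]
grip_width: 0.0002
finger_force: 4.4
```

Run:
```python
from h import *
c=read_camera("top")
a,e=chest([.6472,-.067,.145],-.15,.05,c); report(a); print(e)
togo(at(a,-.064,.115,.036),np.degrees(a[2])+180)
print("R standoff");togo(at(a,-.070,-.118,.036),np.degrees(a[2])+180)
```

```text
chest [ 0.6476 -0.0673  0.1404] yaw rel -0.38 mid [-0.1 -8.4] farL [  0.7 111.6] farR [  -0.9 -128.4]
0.8533833653690504
t 23.9 tcp [0.5681 0.0397 0.0375] F [-8.8 -2.1  0.2] slide [ 0.0003 -0.0021  0.0015] twist [ 0.13 -0.47  0.64]
R standoff
t 23.9 tcp [0.5681 0.0397 0.0375] F [-8.8 -2.1  0.2] slide [ 0.0089 -0.235   0.0011] twist [ 0.13 -0.47  0.64]
```

>>> move_arm([
  {"slide":[0.03,0,0],"twist":[0,0,0.5],"fingers":255},
  {"slide":[0.04,-0.03,0],"twist":[0,0,0.5],"fingers":255},
  {"slide":[0.04,-0.07,0],"twist":[0,0,0.5],"fingers":255},
  {"slide":[0.04,-0.11,0],"twist":[0,0,0.5],"fingers":255},
  {"slide":[0.04,-0.15,0],"twist":[0,0,0.5],"fingers":255},
  {"slide":[0.04,-0.19,0],"twist":[0,0,0.5],"fingers":255},
  {"slide":[0.038,-0.22,0],"twist":[0,0,0.5],"fingers":255},
  {"slide":[0.03,-0.234,0.001],"twist":[0,0,0.5],"fingers":255},
  {"slide":[0.02,-0.234,0.002],"twist":[0,0,0.5],"fingers":255},
  {"slide":[0.014,-0.234,0.0025],"twist":[0,0,0.5],"fingers":255},
  {"slide":[0.011,-0.234,0.0025],"twist":[0,0,0.5],"fingers":255},
  {"slide":[0.01,-0.234,0.0025],"twist":[0,0,0.5],"fingers":255},
])

```text
time: 24.9
tcp_pos: [0.5985, -0.1911, 0.0362]
eef_rot: [3.14, 0.0, -2.997]
force: [0.0, 0.3, -0.0]
grip_width: 0.0002
finger_force: 0.0
```

Run:
```python
from h import *
c=read_camera("top")
a,e=chest([.6475,-.067,.142],-.04,.15,c); report(a); print(e)
togo(at(a,-.064,-.118,.036),np.degrees(a[2])+180)
```

```text
chest [ 0.6473 -0.0653  0.1435] yaw rel -0.21 mid [-0.  -6.2] farL [  0.4 113.8] farR [  -0.4 -126.2]
0.6381725539301226
t 24.95 tcp [ 0.5982 -0.191   0.0362] F [0.6 0.  0.1] slide [-0.0026 -0.0006  0.0002] twist [0.12 0.01 0.09]
```

>>> move_arm([
  {"slide":[-0.001,0,0],"twist":[0,0,0],"fingers":255},
  {"slide":[-0.002,0,0],"twist":[0,0,0],"fingers":255},
  {"slide":[-0.003,0,-0.0004],"twist":[0,0,0],"fingers":255},
  {"slide":[-0.004,0,-0.0008],"twist":[0,0,0],"fingers":255},
  {"slide":[-0.005,0,-0.0013],"twist":[0,0,-0.1],"fingers":255},
  {"slide":[-0.0055,-0.0002,-0.0018],"twist":[0,0,-0.1],"fingers":255},
  {"slide":[-0.0055,-0.0002,-0.0018],"twist":[0,0,-0.1],"fingers":255},
])

```text
time: 25.53
tcp_pos: [0.6011, -0.1916, 0.037]
eef_rot: [3.138, -0.004, -2.997]
force: [-5.4, 1.0, -0.4]
grip_width: 0.0005
finger_force: 2.5
```

>>> move_arm([
  {"slide":[-0.0005,0,0],"twist":[0,0,0],"fingers":255},
  {"slide":[-0.001,0,0],"twist":[0,0,0],"fingers":255},
  {"slide":[-0.001,0,0],"twist":[0,0,0],"fingers":255},
])

```text
time: 25.78
tcp_pos: [0.6013, -0.1916, 0.0371]
eef_rot: [3.138, -0.006, -2.997]
force: [-6.8, 1.1, 1.0]
grip_width: 0.0003
finger_force: 3.9
```

>>> move_arm([
  {"slide":[-0.0005,0,0],"twist":[0,0,0],"fingers":255},
  {"slide":[-0.0005,0,0],"twist":[0,0,0],"fingers":255},
])

```text
time: 25.95
tcp_pos: [0.6017, -0.1917, 0.037]
eef_rot: [3.138, -0.006, -2.997]
force: [-8.2, -0.7, 1.8]
grip_width: 0.0003
finger_force: 4.0
```

>>> move_arm([
  {"slide":[-0.0005,0,-0.0003],"twist":[0,0,0],"fingers":255},
  {"slide":[-0.0005,0,-0.0003],"twist":[0,0,0],"fingers":255},
])

```text
time: 26.12
tcp_pos: [0.602, -0.1917, 0.037]
eef_rot: [3.138, -0.006, -2.997]
force: [-8.8, -0.8, 1.8]
grip_width: 0.0002
finger_force: 4.0
```

>>> move_arm([
  {"slide":[-0.0005,0,-0.0003],"twist":[0,0,0],"fingers":255},
  {"slide":[-0.0005,0,-0.0003],"twist":[0,0,0],"fingers":255},
])

```text
time: 26.28
tcp_pos: [0.602, -0.1917, 0.0371]
eef_rot: [3.138, -0.007, -2.996]
force: [-8.4, -3.0, -0.1]
grip_width: 0.0001
finger_force: 4.4
```

Run:
```python
from h import *
c=read_camera("top")
a,e=chest([.6475,-.066,.146],-.04,.15,c); report(a); print(e)
togo(at(a,-.064,-.118,.036),np.degrees(a[2])+180)
print("L standoff");togo(at(a,-.070,.118,.036),np.degrees(a[2])+180)
```

```text
chest [ 0.6476 -0.0654  0.1473] yaw rel 0.01 mid [ 0.2 -6.1] farL [  0.2 113.9] farR [   0.2 -126.1]
0.645329045805884
t 26.33 tcp [ 0.602  -0.1917  0.0371] F [-7.4 -1.9 -0.1] slide [0.0004 0.0003 0.0011] twist [ 0.22 -0.41 -0.13]
L standoff
t 26.33 tcp [ 0.602  -0.1917  0.0371] F [-7.4 -1.9 -0.1] slide [0.0069 0.2363 0.002 ] twist [ 0.22 -0.41 -0.13]
```

>>> move_arm([
  {"slide":[0.03,0,0],"twist":[0,0,0],"fingers":255},
  {"slide":[0.04,0.03,0],"twist":[0,0,0],"fingers":255},
  {"slide":[0.04,0.07,0],"twist":[0,0,0],"fingers":255},
  {"slide":[0.04,0.11,0],"twist":[0,0,0],"fingers":255},
  {"slide":[0.04,0.15,0],"twist":[0,0,0],"fingers":255},
  {"slide":[0.04,0.19,0],"twist":[0,0,0],"fingers":255},
  {"slide":[0.038,0.22,0],"twist":[0,0,0],"fingers":255},
  {"slide":[0.03,0.236,0.001],"twist":[0,0,0],"fingers":255},
  {"slide":[0.018,0.236,0.002],"twist":[0,0,0],"fingers":255},
  {"slide":[0.012,0.236,0.0025],"twist":[0,0,0],"fingers":255},
  {"slide":[0.009,0.236,0.0025],"twist":[0,0,0],"fingers":255},
  {"slide":[0.008,0.236,0.0025],"twist":[0,0,0],"fingers":255},
])

```text
time: 27.33
tcp_pos: [0.5649, 0.0403, 0.0369]
eef_rot: [3.14, 0.001, -2.997]
force: [1.1, 0.1, -0.4]
grip_width: 0.0006
finger_force: 0.0
```

>>> move_arm([
  {"slide":[-0.001,0,0],"twist":[0,0,0],"fingers":255},
  {"slide":[-0.002,0,0],"twist":[0,0,0],"fingers":255},
  {"slide":[-0.003,0,-0.0003],"twist":[0,0,0],"fingers":255},
  {"slide":[-0.004,0,-0.0006],"twist":[0,0,0],"fingers":255},
  {"slide":[-0.005,0,-0.0011],"twist":[0,0,0],"fingers":255},
  {"slide":[-0.006,0.0001,-0.0016],"twist":[0,0,0],"fingers":255},
  {"slide":[-0.006,0.0001,-0.002],"twist":[0,0,0],"fingers":255},
])

```text
time: 27.92
tcp_pos: [0.5679, 0.041, 0.0376]
eef_rot: [3.14, -0.004, -2.997]
force: [-2.7, -2.5, -2.0]
grip_width: 0.0004
finger_force: 1.9
```

>>> move_arm([
  {"slide":[-0.0005,0,-0.0002],"twist":[0,0,0],"fingers":255},
  {"slide":[-0.001,0,-0.0003],"twist":[0,0,0],"fingers":255},
  {"slide":[-0.001,0,-0.0003],"twist":[0,0,0],"fingers":255},
])

```text
time: 28.17
tcp_pos: [0.5681, 0.0412, 0.0377]
eef_rot: [3.14, -0.005, -2.997]
force: [-5.8, -2.2, -1.3]
grip_width: 0.0007
finger_force: 3.1
```

>>> move_arm([
  {"slide":[-0.0005,0,0],"twist":[0,0,0],"fingers":255},
  {"slide":[-0.001,0,0],"twist":[0,0,0],"fingers":255},
])

```text
time: 28.33
tcp_pos: [0.5681, 0.0412, 0.0376]
eef_rot: [3.14, -0.007, -2.997]
force: [-9.7, -3.9, 3.4]
grip_width: 0.0003
finger_force: 5.3
```

>>> move_arm([
  {"slide":[0.03,0,0],"twist":[0,0,0],"fingers":255},
  {"slide":[0.04,-0.03,0],"twist":[0,0,0],"fingers":255},
  {"slide":[0.04,-0.07,0],"twist":[0,0,0],"fingers":255},
  {"slide":[0.04,-0.11,0],"twist":[0,0,0],"fingers":255},
  {"slide":[0.04,-0.15,0],"twist":[0,0,0],"fingers":255},
  {"slide":[0.04,-0.19,0],"twist":[0,0,0],"fingers":255},
  {"slide":[0.038,-0.22,0],"twist":[0,0,0],"fingers":255},
  {"slide":[0.03,-0.236,0.001],"twist":[0,0,0],"fingers":255},
  {"slide":[0.018,-0.236,0.002],"twist":[0,0,0],"fingers":255},
  {"slide":[0.012,-0.236,0.0025],"twist":[0,0,0],"fingers":255},
  {"slide":[0.009,-0.236,0.0025],"twist":[0,0,0],"fingers":255},
  {"slide":[0.008,-0.236,0.0025],"twist":[0,0,0],"fingers":255},
])

```text
time: 29.33
tcp_pos: [0.5986, -0.1913, 0.036]
eef_rot: [3.14, 0.001, -2.995]
force: [-0.4, -0.4, -0.7]
grip_width: -0.0001
finger_force: 0.0
```

>>> move_arm([
  {"slide":[-0.001,0,0],"twist":[0,0,0],"fingers":255},
  {"slide":[-0.002,0,0],"twist":[0,0,0],"fingers":255},
  {"slide":[-0.003,0,-0.0003],"twist":[0,0,0],"fingers":255},
  {"slide":[-0.004,0,-0.0006],"twist":[0,0,0],"fingers":255},
  {"slide":[-0.005,0,-0.0011],"twist":[0,0,0],"fingers":255},
  {"slide":[-0.005,0,-0.0016],"twist":[0,0,0],"fingers":255},
])

```text
time: 29.83
tcp_pos: [0.602, -0.1917, 0.0372]
eef_rot: [3.139, -0.001, -2.997]
force: [-1.9, -0.7, -0.7]
grip_width: 0.0001
finger_force: 0.8
```

>>> move_arm([
  {"slide":[-0.0005,0,0],"twist":[0,0,0],"fingers":255},
  {"slide":[-0.001,0,0],"twist":[0,0,0],"fingers":255},
])

```text
time: 30.0
tcp_pos: [0.6019, -0.1917, 0.0372]
eef_rot: [3.139, -0.003, -2.997]
force: [-7.7, 0.5, 3.0]
grip_width: 0.0005
finger_force: 3.8
```

>>> move_arm([
  {"slide":[-0.0005,0,0],"twist":[0,0,0],"fingers":255},
  {"slide":[-0.001,0,0],"twist":[0,0,0],"fingers":255},
])

```text
time: 30.17
tcp_pos: [0.6019, -0.1917, 0.0372]
eef_rot: [3.138, -0.006, -2.997]
force: [-10.8, -1.1, 6.0]
grip_width: 0.0005
finger_force: 5.4
```

The right end is stalled too, at the same TCP position as before, so both ends are seated. I'll back off and look.

>>> move_arm([
  {"slide":[0.005,0,0],"twist":[0,0,0],"fingers":255},
  {"slide":[0.02,0,0],"twist":[0,0,0],"fingers":255},
  {"slide":[0.06,0,0],"twist":[0,0,0],"fingers":255},
  {"slide":[0.1,0,0],"twist":[0,0,0],"fingers":255},
  {"slide":[0.12,0,-0.03],"twist":[0,0,0],"fingers":255},
  {"slide":[0.12,0,-0.07],"twist":[0,0,0],"fingers":255},
  {"slide":[0.12,0,-0.1],"twist":[0,0,0],"fingers":255},
  {"slide":[0.12,0,-0.1],"twist":[0,0,0],"fingers":255},
])

```text
time: 30.83
tcp_pos: [0.4909, -0.212, 0.1455]
eef_rot: [-3.135, 0.013, -2.998]
force: [1.6, -0.7, 0.4]
grip_width: 0.0002
finger_force: 0.0
```

Run:
```python
from h import *
c=read_camera("top")
a,e=chest([.6475,-.066,.146],-.15,.15,c); report(a); print(e)
cv2.imwrite("pics/t4.png",cv2.resize(c["color"][125:225,270:440],None,fx=4.5,fy=4.5,interpolation=cv2.INTER_CUBIC))
c=read_camera("scene");cv2.imwrite("pics/s4.png",cv2.resize(c["color"][150:260,170:380],None,fx=3.8,fy=3.8,interpolation=cv2.INTER_CUBIC))
s=readout.observe();print(s["tcp_pos"],s["force"])
```

```text
chest [ 0.6477 -0.0659  0.1447] yaw rel -0.14 mid [ 0.3 -6.9] farL [  0.6 113.1] farR [  -0.  -126.9]
0.49049992763607386
[ 0.4881052  -0.21037796  0.14025911] [-0.55720311 -0.72675402 -0.93517892]
```

View pics/t4.png

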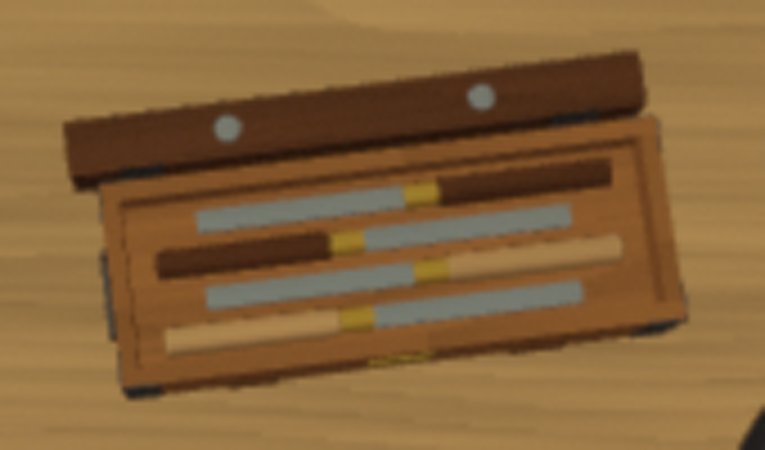

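View pics/s4.png

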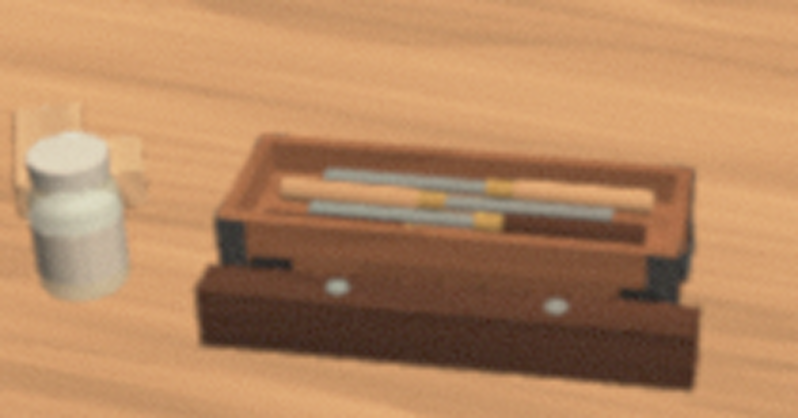

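The top view shows the chest's far edge against both buffers, at about (130,175) and (590,120). The scene view agrees, with the buffers touching the chest at (270,263) and (648,295). The jar and offcut haven't moved, and the arm is clear.

```bash
python3 -c "
from station import ticket
print(ticket.hand_in())"
```

```text
the job is handed in; nothing more can be done
None
```

The chest is home and flush against both buffers (tracker within about 0.6 mm at each end), walked there by alternating left and right end pushes, with force readings at or below about 17 N and slew up to about 11°; the arm is clear, the bystanders were left alone, and the job was handed in at about 31 s.

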